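# Put the cavity plate away in the mould chest and close its stayed lid

### The job

Put the loose square cavity plate away in the mould chest: raise the lid and lock its folding stay straight, past centre against its stop, before you put the plate in. Lay the plate flat in the larger rear bay, then break the stay's knee and lower the lid gently until it is fully shut. Do not drop the plate or the lid, and leave the other things on the bench where they are.

Things in the scene. Friction and masses are not known exactly. Their poses are not given: they have to be found in the camera images.
- chest: grey steel mould chest fixed to the bench, 170 deep (x) x 180 wide (y) x 70 mm high, walls 4 mm. Origin: centre of its underside; x points from front to hinge, y to its left, z up. Lid hinge line along y at x 89, z 74 mm. Inner floor at z 12; a rail 6 mm thick, its top at z 44, at x -34 parts a narrow front bay (hex key in it) from the rear bay
- bay (a point): point on the floor of the rear bay (x 25, y -5, z 12 mm in the chest's frame), a good place for the plate's centre. The bay runs from x -31 to 81 and y -86 to 86 mm; a packing bar 52 x 12 x 19 mm is fixed along x at y -72. The open lid hangs over the bay, so reach in with the tool leaning back by 25 to 40 degrees to the chest's front, or between front and left
- lid (a joint): the lid's angle: 0 shut, 1.05 at most (stay straight), about 1.03 with the stay locked. Lid 176 mm long, 10 mm thick, about 0.5 kg, with stiff hinges: with the stay unlocked it stays put if left above about 0.85 rad, but from lower it may fall. Raising it takes 4 to 5 N at its grip; that alone does not straighten the stay
- lid_knob (a point): centre of the lid's black cross-bar grip, 20 mm thick and 36 mm long along the chest's y, on a stem 28 mm out of the lid's front edge; pinch it by its flat ends and it can turn between the fingers. It goes round the hinge line at a radius of 204 mm; lid shut, it is at x -115, z 76 mm in the chest's frame
- stay_knee (a joint): bend of the stay's knee: 0 folded (lid shut), 2.52 dead straight, 2.75 locked, past centre against its stop. The stay is two steel links of 69 mm on the outside of the chest's left side: the lower one pivots on the chest at x -25, z 28 mm, the upper one on the lid. Friction holds it; drawing it over centre takes up to 10 N at the pin, breaking it 3 to 5 N
- knee_pin (a point): grip point of the knee pin: steel, 13 mm thick, 42 mm long with a small head, sticking out to the chest's left from the knee; the point lies at y 133 mm, 16 mm short of the head. It swings round the lower pivot at 69 mm: 8 degrees below level when folded, 71 above when locked. Draw it up and to the front to lock, push it back and down to break; lean the tool out to the left past the lid
- mould_plate: loose square aluminium cavity plate, 60 x 60 x 12 mm, about 0.25 kg, with a slot in its middle, lying on the bench between the robot and the chest. Origin: centre of its underside; x and y along its sides
- screwdriver: bystander: stub screwdriver, black and yellow, 113 mm long, 27 mm thick, lying beside the chest's right side
- mould_half_clover: bystander: aluminium mould half, 69 x 87 x 21 mm, with a clover cavity, on the right of the bench
- beaker: bystander: translucent measuring beaker, 64 mm across, 81 mm high, on the right of the bench
- casting: bystander: small orange gear-shaped casting, 34 mm across, 7 mm thick
- brass_brush: bystander: wire brush with wooden handle, 155 mm long, near the right edge
- release_tin: bystander: round tin of release wax, 66 mm across, 27 mm high, at the near right corner

How it is judged:
By the outcome, as a careful person would: the job done as asked, in the order asked, and still so for the second after the job is handed in, with the robot touching nothing.
It also fails if it takes over 72 s, if anything falls off the work surface, if the arm or the gripper's body presses on something with over 40 N, if the wrist force passes 120 N, or if a joint passes its speed limit or range.

### The arm

A 7-joint arm with a two-finger parallel gripper is mounted at the origin on a cart in front of the work surface, level with it; the furniture and walls round the work are solid. World frame = base frame: x ahead of the robot, y to its left, z up, the work surface at z = 0. Lengths are in m, angles in rad, forces in N, time in s.
With the tool pointing down it reaches from about 0.425 to 1.025 m from the base axis. Payload 9.4 kg.
Tool frame: the origin (TCP) lies on the mounting face of the last link; the fingertips stand 173 mm ahead of it and the grasp point (between the pads) lies 155 mm ahead of it; z points along the fingers, y is the line along which they close (so a half turn about z gives the same grasp; the last joint's range is limited). The gripper opens to 85 mm and grips with 20 to 120 N. Pads are 22 mm wide; open, the fingers measure 114 mm over their backs; the gripper's body (76 mm by 85 mm) begins 54 mm behind the grasp point. The pads swing forward as they close: fully open they stand 13 mm farther back than shut.
Start: joints at [-1.203, 0.599, -0.003, 1.599, 0.002, 0.943, -0.08], TCP at [0.312, 0.654, 0.405] pointing down, gripper open.
Joint ranges: [-2.57, 2.57], [-0.35, 1.97], [-1.29, 1.29], [0.11, 2.56], [-1.05, 4.19], [0.11, 1.86], [-2.63, 2.63]. Speed limits (rad/s): [2.22, 2.22, 3.01, 3.01, 3.14, 3.14, 3.14].

### API

Orientations are given as a rotation vector (axis times angle).
In Python, from plant import bot gives the robot as it stands. Calls block until the motion is done:
- bot.goto(position, orientation): joint-space move of the TCP to a pose.
- bot.move_linear(position, frame=None, speed=0.15, stop_force=None): straight line of the TCP; frame=None keeps the orientation; speed is the mean speed in m/s. With stop_force (N) it stops when the force on the tool has changed by that much, and returns True; else False.
- bot.set_joints(angles): joint-space move.
- bot.open_gripper() and bot.clamp(): open the fingers fully, or close them until they stop; the grip force is fixed at half the most.
- bot.hold(seconds).
- bot.ik(position, orientation): joint angles nearest the present ones, or None.
- bot.state(): the state.
- bot.capture(name): name is "side" or "top" or "wrist"; returns the picture (384x512x3 uint8, red, green, blue); there is no depth.
- bot.camera_params(name): a dict with "K" (3x3 intrinsics, pixels), "origin" and "attitude" of the camera in the world. Camera axes: x right, y up, looking along -z (the intrinsics and any distortion apply to the point x, -y, -z); pixel columns grow to the right and rows downward; lengths in m; the calibration is good to about 2 mm. A picture is of the moment at which its call begins: read the wrist's pose just before it. camera_params takes no time and is no camera call; for the wrist camera it gives the pose at the moment of the call.
A pose or a line that the arm cannot do raises bot.MotionError and nothing moves.
- bot.hand_in(): hands the job in; it is judged then, once.
Trained networks look in the newest picture that a camera, given by its name, has taken for a name from the list of things; names that differ only in an ending like _2 or _b are one class to them, and where a whole thing is asked for, a point or a joint stands for the part that bears it (a point fixed in the world has none). Each returns a list of dicts, best first, with "p" (0 to 1); they miss things now and then, are a little off and sometimes report something else, mostly with a low value. They report only what shows in the picture. A call takes as long as a camera call.
- bot.recognise(label, camera): "position" ([x, y, z] in m, in the coordinates of the camera as it stood for that picture, good to about 4 mm: the middle of the surface that is visible of it).
- bot.outline_of(label, camera): "region" (384x512 bool, what is visible of it).
- bot.spot_point(label, camera): "position" ([x, y, z] in m, in the coordinates of the camera as it stood for that picture, good to about 4 mm: a listed point, or the origin of a listed thing).
The state is a dict: "t": time; "joints": joint angles; "joint_velocities": joint speeds; "tau": joint torques, N m; "ee_pos": TCP position; "tool_rot": TCP orientation; "contact_force": force on the tool from outside, world axes, zero at the start; "torque": the same for the moment, N m; "opening": opening from 0.0 (shut) to 1.0 (fully open); "grasp_force": force on a finger pad.
Only numpy, scipy, OpenCV 4.12 (cv2) and the standard library are available. Lean on these libraries where they do the work, as an engineer would, in place of code of your own. Each camera call takes 0.05 s, during which the arm holds its last target. There are 200 camera calls.

## Working session

There is one attempt and no reset: what is moved stays moved. The work goes in short steps, each a Python script; the robot and the scene stay as the last script left them, time stands still between calls to the robot, and variables do not carry over. Pictures are saved under pics/ and viewed, at most 10 in all, crops included, and the job is handed in when it is done.

```bash
ls; mkdir -p pics; cat > h.py <<'E'
import numpy as np, cv2
from scipy.spatial.transform import Rotation as R
from plant import bot
def cam(name):
    p=bot.camera_params(name); A=np.array(p["attitude"],float)
    if A.shape!=(3,3): A=R.from_rotvec(A).as_matrix() if A.size==3 else R.from_quat(A).as_matrix()
    return np.array(p["K"]),np.array(p["origin"],float),A,p
def world(name,pos):
    K,o,A,_=cam(name); return o+A@np.array(pos)
def pix(name,w):
    K,o,A,_=cam(name); c=A.T@(np.array(w)-o); u=K@np.array([c[0],-c[1],-c[2]]); return u[:2]/u[2]
def ray(name,uv,z):
    K,o,A,_=cam(name); d=np.linalg.inv(K)@np.array([uv[0],uv[1],1.]); d=A@np.array([d[0],-d[1],-d[2]]); return o+d*(z-o[2])/d[2]
def save(name,f): 
    im=bot.capture(name); cv2.imwrite(f"pics/{f}.png",im[...,::-1]); return im
E
python3 - <<'E'
from h import *
for c in ("side","top"):
    save(c,c+"0"); print(c,cam(c)[3])
    for l in ("bay","lid_knob","knee_pin","mould_plate","chest"):
        print(l,[(np.round(world(c,d["position"]),4),round(d["p"],2)) for d in bot.spot_point(l,c)[:2]])
s=bot.state();print(s)
E
```

```text
pics
side {'K': array([[498.70287424,   0.        , 260.89507776],
       [  0.        , 498.70287424, 195.17652656],
       [  0.        ,   0.        ,   1.        ]]), 'origin': array([0.95541319, 0.67205293, 1.12983568]), 'attitude': array([0.24319263, 0.87276128, 2.43032726])}
bay []
lid_knob [(array([0.4859, 0.1375, 0.0774]), 0.67)]
knee_pin [(array([0.6954, 0.1513, 0.017 ]), 0.63)]
mould_plate [(array([0.422 , 0.1465, 0.0028]), 0.79)]
chest [(array([ 0.5771,  0.0716, -0.0032]), 0.64)]
top {'K': array([[473.86698593,   0.        , 257.65778257],
       [  0.        , 473.86698593, 187.24743706],
       [  0.        ,   0.        ,   1.        ]]), 'origin': array([ 0.40341274, -0.02464636,  1.07286419]), 'attitude': array([ 0.07231259, -0.07922403, -1.55817441])}
bay []
lid_knob [(array([0.4871, 0.1383, 0.0762]), 0.63)]
knee_pin [(array([0.6928, 0.1491, 0.0199]), 0.68)]
mould_plate [(array([ 0.4213,  0.1431, -0.0021]), 0.64), (array([ 0.5569, -0.2284,  0.0023]), 0.27)]
chest [(array([5.805e-01, 7.000e-02, 4.000e-04]), 0.79)]
{'t': 0.6, 'joints': array([-1.20270784,  0.59926477, -0.00246595,  1.59942146,  0.00181209,
        0.94285832, -0.07980361]), 'joint_velocities': array([-0.00057994, -0.00069398,  0.0002054 , -0.0001562 , -0.0009337 ,
        0.00250935, -0.00107972]), 'tau': array([-3.01169939e-05, -7.75800562e+01,  1.56365510e+00, -2.58280313e+01,
        1.25631719e-02,  2.17457957e-03,  2.37721650e-05]), 'ee_pos': array([0.311958  , 0.65444488, 0.40469302]), 'tool_rot': array([6.92913360e-01, 3.06414107e+00, 6.12136864e-05]), 'contact_force': array([-0.28014289,  1.0054033 ,  0.63041256]), 'torque': array([-0.01918012, -0.00819792, -0.0146387 ]), 'grasp_force': 0.0, 'opening': 0.9994961025836647}
```

View pics/side0.png

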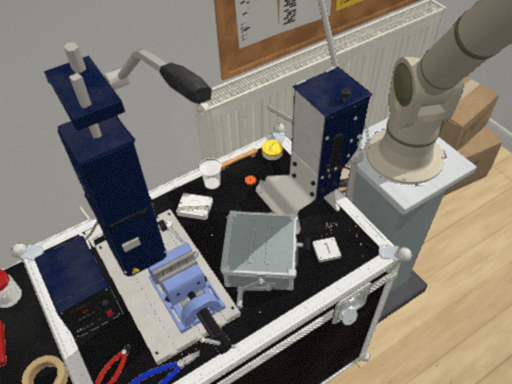

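View pics/top0.png

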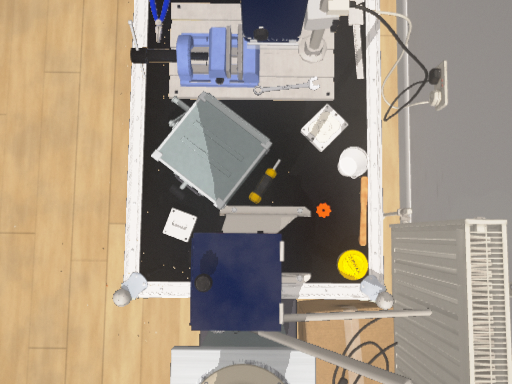

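The pictures show the chest at about (212,148) in the top view, turned about -0.6 rad. The plate is at (180,225), and a tall blue tower stands near the robot at cols 190-282, rows 233-330. Next I'll triangulate the tower, fit the chest pose, and check the arm's reach.

```bash
cat >> h.py <<'E'
def tri(a,b):
    M=[];v=[]
    for n,uv in (("side",a),("top",b)):
        K,o,A,_=cam(n); d=np.linalg.inv(K)@np.array([*uv,1.]); d=A@np.array([d[0],-d[1],-d[2]]); d/=np.linalg.norm(d)
        P=np.eye(3)-np.outer(d,d); M.append(P); v.append(P@o)
    return np.linalg.lstsq(np.vstack(M),np.hstack(v),rcond=None)[0]
E
python3 - <<'E'
from h import *
for a,b in (((326,115),(190,233)),((369,92),(190,330)),((293,85),(282,233))): print("tower",tri(a,b).round(3))
print("tower foot",ray("side",(323,198),0).round(3), ray("side",(345,185),0).round(3))
for c in ("side","top"):
    bot.capture(c)
    for l in ("chest","mould_plate"):
        m=bot.outline_of(l,c)[0]["region"].astype(np.uint8)
        cs=max(cv2.findContours(m,0,2)[0],key=cv2.contourArea)
        z=0.012 if l!="chest" else 0.079
        P=np.array([ray(c,q[0],z)[:2] for q in cs],np.float32)*1000
        print(c,l,cv2.minAreaRect(P), m.sum())
# kinematics probing
for p in ([.5,0,.4],[.7,0,.3],[.45,.2,.25]):
    for lean in (0,):
        print(p,bot.ik(p,[0,np.pi,0]))
E
python3 - <<'E'
import cv2
im=cv2.imread('pics/top0.png')[80:250,140:300]; cv2.imwrite('pics/topc.png',cv2.resize(im,None,fx=3.5,fy=3.5,interpolation=2))
E
```

```text
tower [0.403 0.066 0.41 ]
tower [0.274 0.061 0.411]
tower [ 0.403 -0.061  0.407]
tower foot [ 0.317 -0.001  0.   ] [ 0.233 -0.004  0.   ]Traceback (most recent call last):
  File "<stdin>", line 7, in <module>
IndexError: list index out of range
```

View pics/topc.png

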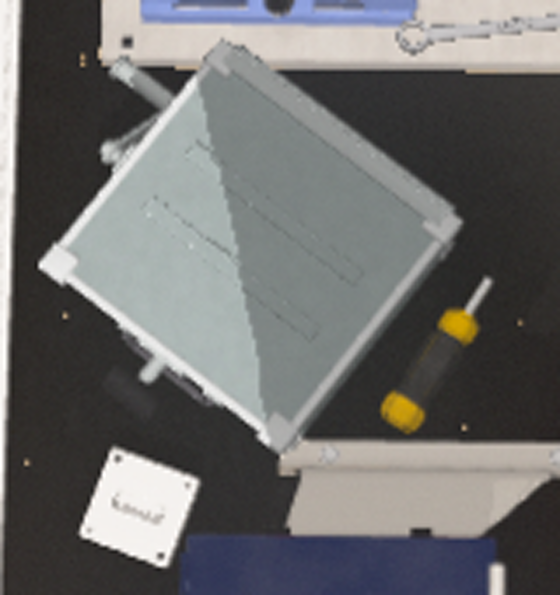

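The crop gives the lid corners at full-picture (156,155), (220,204), (269,144), (203,94). The plate corners are at (173,208), (197,217), (188,242), (163,233).

```bash
python3 - <<'E'
from h import *
C=np.array([ray("top",q,.079)[:2] for q in ((156.3,155.1),(220,204.3),(268.6,144.3),(202.9,94.3))])
print("lid",C.round(4),np.linalg.norm(C-np.roll(C,1,0),axis=1).round(4),C.mean(0).round(4))
for i,j in ((0,3),(1,2)): d=C[j]-C[i]; print("xyaw",np.arctan2(d[1],d[0]))
for i,j in ((1,0),(2,3)): d=C[j]-C[i]; print("yyaw-90",np.arctan2(d[1],d[0])-np.pi/2)
C=np.array([ray("top",q,.012)[:2] for q in ((172.9,207.7),(197.1,217.1),(188,242),(162.9,232.9))])
print("plate",C.round(4),np.linalg.norm(C-np.roll(C,1,0),axis=1).round(4),C.mean(0).round(4))
d=C[0]-C[3];e=C[3]-C[2];print(np.arctan2(d[1],d[0]),np.arctan2(e[1],e[0])-np.pi/2)
print("R0",R.from_rotvec(bot.state()["tool_rot"]).as_matrix().round(3))
s=bot.state();
for p in ([.5,.1,.4],[.7,0,.3],[.45,.2,.25],[.55,.25,.15],[.6,.3,.3]):
    for rv in ([0,np.pi,0],list((R.from_euler('y',-30,degrees=True)*R.from_rotvec([0,np.pi,0])).as_rotvec()),list((R.from_euler('x',-30,degrees=True)*R.from_rotvec([0,np.pi,0])).as_rotvec()),):
        q=bot.ik(p,rv);print(p,np.round(rv,3),None if q is None else np.round(q,4).tolist())
E
```

```text
lid [[ 0.5657  0.187 ]
 [ 0.4629  0.0501]
 [ 0.5918 -0.0507]
 [ 0.6989  0.0913]] [0.164  0.1712 0.1637 0.1779] [0.5798 0.0694]
xyaw -0.6234252652538335
xyaw -0.6642135782385855
yyaw-90 -0.6443208484183218
yyaw-90 -0.6461656167036155
plate [[0.4581 0.1604]
 [0.4377 0.1058]
 [0.3822 0.1247]
 [0.4017 0.1811]] [0.06   0.0583 0.0586 0.0596] [0.4199 0.143 ]
-0.3512199721457593 -0.33337200700508896
R0 [[-0.903  0.43   0.   ]
 [ 0.43   0.903  0.   ]
 [-0.     0.    -1.   ]]
[0.5, 0.1, 0.4] [0.    3.142 0.   ] [-0.2769, 0.3503, -0.042, 2.0894, 0.0223, 0.7023, 1.2374]
[0.5, 0.1, 0.4] [0.    2.618 0.   ] [-0.5241, 0.2993, 0.207, 2.2748, 0.9521, 0.1322, 0.3088]
[0.5, 0.1, 0.4] [-0.     3.035 -0.813] [-0.499, 0.4013, 0.0713, 2.0739, 0.545, 0.9764, 0.7602]
[0.7, 0, 0.3] [0.    3.142 0.   ] [-0.0209, 0.6817, -0.0962, 1.7395, 0.0914, 0.7248, 1.4066]
[0.7, 0, 0.3] [0.    2.618 0.   ] [0.0378, 0.6386, -0.1932, 1.9318, 1.2483, 0.1669, 0.282]
[0.7, 0, 0.3] [-0.     3.035 -0.813] [-0.2854, 0.7151, 0.1552, 1.7526, 0.563, 0.8549, 0.9956]
[0.45, 0.2, 0.25] [0.    3.142 0.   ] [-0.4608, 0.5807, -0.1032, 2.2477, 0.1804, 0.3205, 0.8522]
[0.45, 0.2, 0.25] [0.    2.618 0.   ] [0.0898, 0.8384, -1.1007, 2.3723, 1.8033, 1.0637, -0.7381]
[0.45, 0.2, 0.25] [-0.     3.035 -0.813] [-0.7365, 0.6445, 0.1135, 2.1878, 0.5449, 0.7142, 0.4492]
[0.55, 0.25, 0.15] [0.    3.142 0.   ] [-0.461, 0.8175, -0.09, 2.0227, 0.2164, 0.3102, 0.8418]
[0.55, 0.25, 0.15] [0.    2.618 0.   ] [0.0879, 1.1358, -1.1057, 2.144, 1.9397, 1.2015, -0.5855]
[0.55, 0.25, 0.15] [-0.     3.035 -0.813] [-0.7289, 0.8792, 0.1623, 1.9508, 0.4826, 0.6877, 0.5335]
[0.6, 0.3, 0.3] [0.    3.142 0.   ] [-0.4692, 0.6529, -0.1229, 1.8097, 0.1179, 0.686, 0.9123]
[0.6, 0.3, 0.3] [0.    2.618 0.   ] [-0.8566, 0.6454, 0.3672, 2.0035, 0.6944, 0.1123, 0.2882]
[0.6, 0.3, 0.3] [-0.     3.035 -0.813] [-0.6778, 0.7145, 0.0602, 1.7375, 0.4373, 1.0573, 0.6567]
```

```bash
cat > kin.py <<'E'
import numpy as np, itertools
from scipy.spatial.transform import Rotation as R
from scipy.optimize import least_squares
def fk(q,p,s):
    z0,L1,a,L2,b,L3,o1,o7=p
    pts=[];T=np.eye(3);x=np.array([0,0,z0]);pts.append(x)
    T=R.from_euler('z',s[0]*q[0]+o1).as_matrix()@R.from_euler('y',q[1]).as_matrix()@R.from_euler('z',s[1]*q[2]).as_matrix()
    x=x+T@[a,0,L1];pts.append(x)
    T=T@R.from_euler('y',q[3]).as_matrix()@R.from_euler('z',s[2]*q[4]).as_matrix()
    x=x+T@[-a,0,L2];pts.append(x)
    T=T@R.from_euler('y',q[5]).as_matrix()@R.from_euler('z',s[3]*q[6]+o7).as_matrix()
    x=x+T@[0,0,L3]+0*b;pts.append(x)
    return np.array(pts),T
E
cat > fit.py <<'E'
from h import *; from kin import *
import json
D=[]
rng=np.random.default_rng(1)
while len(D)<25:
    p=[rng.uniform(.45,.8),rng.uniform(-.1,.5),rng.uniform(.15,.5)]
    r=R.from_euler('xyz',rng.uniform(-.5,.5,3))*R.from_rotvec([0,np.pi,0]); q=bot.ik(p,list(r.as_rotvec()))
    if q is not None: D.append((np.array(q),np.array(p),r.as_matrix()))
best=None
for s in itertools.product((1,-1),repeat=4):
  for o7 in (0,np.pi/2,np.pi,-np.pi/2):
    f=lambda P:np.concatenate([np.r_[fk(q,P,s)[0][-1]-p,.3*(fk(q,P,s)[1]-r).ravel()] for q,p,r in D])
    x0=[.3,.45,0,.45,0,.1,0,o7]
    if best is None or 1:
        r=least_squares(f,x0,max_nfev=25)
        if best is None or r.cost<best[0]: best=(r.cost,r.x.tolist(),s)
print(best); json.dump(best,open('kin.json','w'))
# chest pose fit
obs=[([-.115,0,.076],[.4859,.1375]),([-.115,0,.076],[.4871,.1383]),([.0433,.133,.018],[.6954,.1513]),([.0433,.133,.018],[.6928,.1491]),([0,0,0],[.5771,.0716]),([0,0,0],[.5805,.07]),([0,0,0],[.5798,.0694])]
def g(v):
    c,s=np.cos(v[2]),np.sin(v[2]); return np.concatenate([np.array([v[0]+c*m[0]-s*m[1],v[1]+s*m[0]+c*m[1]])-w for m,w in obs]+[[.25*.2*(v[2]+.645)*2]])
r=least_squares(g,[.58,.07,-.64]);print(r.x,(r.fun*1000).round(1))
E
timeout 500 python3 fit.py
```

```text
(np.float64(0.0033054923775354132), [0.26830098709020883, 0.665082558929162, -0.006307647480241067, 0.4421349912502574, 22.329519303016703, 0.15306979799415463, -0.07279130192323512, 1.503149543740724], (-1, -1, -1, -1))
[ 0.57919906  0.06975138 -0.64124815] [ 1.1  1.  -0.1  0.2 -1.9 -0.9  0.7  1.3  2.1 -1.8 -1.3 -0.2 -0.6  0.4
  0.4]
```

```bash
cat > kin.py <<'E'
import numpy as np, json
from scipy.spatial.transform import Rotation as R
from scipy.optimize import least_squares
def rot(ax,a): return R.from_euler(ax,a).as_matrix()
# params: z0,x0,(a1,d1,L1),(a2,d2,L2),(a3,d3,L3), offsets of 7 joints
def fk(q,p):
    o=np.array(p[11:18]); q=np.array(q)*[-1,1,-1,1,-1,1,-1]+o
    x=np.array([p[1],0,p[0]]);pts=[x]
    T=rot('z',q[0])@rot('y',q[1])@rot('z',q[2]); x=x+T@p[2:5];pts.append(x)
    T=T@rot('y',q[3])@rot('z',q[4]); x=x+T@p[5:8];pts.append(x)
    T=T@rot('y',q[5])@rot('z',q[6]); x=x+T@p[8:11];pts.append(x)
    return np.array(pts),T
try: P=np.array(json.load(open('kinp.json')))
except Exception: P=None
LO=np.array([-2.57,-.35,-1.29,.11,-1.05,.11,-2.63])+.03; HI=np.array([2.57,1.97,1.29,2.56,4.19,1.86,2.63])-.03
def ik(pos,Rm,q0,q3,free=False):
    def f(q):
        pts,T=fk(q,P); return np.r_[pts[-1]-pos,.2*(T-Rm).ravel(),.0 if free else 1*(q[2]-q3)]
    r=least_squares(f,np.clip(q0,LO+1e-3,HI-1e-3),bounds=(LO,HI),max_nfev=60)
    return r.x if r.cost<1e-6 else None
E
cat > fit2.py <<'E'
from h import *; import kin; from kin import *
D=[];rng=np.random.default_rng(1)
while len(D)<40:
    p=[rng.uniform(.45,.8),rng.uniform(-.1,.5),rng.uniform(.15,.5)]
    r=R.from_euler('xyz',rng.uniform(-.5,.5,3))*R.from_rotvec([0,np.pi,0]); q=bot.ik(p,list(r.as_rotvec()))
    if q is not None: D.append((np.array(q),np.array(p),r.as_matrix()))
f=lambda P:np.concatenate([np.r_[fk(q,P)[0][-1]-p,.3*(fk(q,P)[1]-r).ravel()] for q,p,r in D]+[1e-4*np.array(P)[11:]])
r=least_squares(f,[.268,0,0,0,.665,0,0,.442,0,0,.153]+[0]*6+[1.5],max_nfev=100)
print(r.cost,r.x.round(4)); json.dump(r.x.tolist(),open('kinp.json','w'))
E
python3 fit2.py
```

```text
0.0011505197599796823 [ 2.8380e-01  1.0000e-03 -3.3000e-03 -4.3900e-02  6.4470e-01 -2.0000e-04
 -2.6000e-03  4.4440e-01 -1.0000e-04  0.0000e+00  1.4880e-01 -1.8200e-02
 -3.0000e-04  7.4000e-03  5.9000e-03 -6.6000e-03 -4.2000e-03  1.5642e+00]
```

```bash
python3 - <<'E'
s=open('kin.py').read()
a=s.index("# params"); b=s.index("try: P")
s=s[:a]+'''# params: z0, offsets after q1,q2(y,z)... : e[7][xyz], joint offsets
def fk(q,p):
    p=np.array(p); e=p[:21].reshape(7,3); q=np.array(q)*[-1,1,-1,1,-1,1,-1]+p[21:28]
    x=np.array([0,0,p[28]]);T=np.eye(3);pts=[]
    for i in range(7):
        T=T@rot('zyzyzyz'[i],q[i]); x=x+T@e[i]
        if i in (0,2,4,6): pts.append(x)
    return np.array(pts),T
'''+s[b:]
open('kin.py','w').write(s)
f=open('fit2.py').read()
i=f.index("f=lambda")
f=f[:i]+'''f=lambda P:np.concatenate([np.r_[fk(q,P)[0][-1]-p,.3*(fk(q,P)[1]-r).ravel()] for q,p,r in D]+[1e-4*np.array(P)])
x0=np.zeros(29); x0[28]=.284; x0[2*3+2]=.645; x0[4*3+2]=.444; x0[20]=.149; x0[27]=1.564
r=least_squares(f,x0,max_nfev=100); e=f(r.x)
print(abs(e[:-29]).max()); print(r.x[:21].reshape(7,3).round(4),r.x[21:].round(4)); json.dump(r.x.tolist(),open('kinp.json','w'))
'''
open('fit2.py','w').write(f)
E
python3 fit2.py
```

```text
2.53570689445759e-09
[[ 0.000e+00 -1.490e-02  1.418e-01]
 [-0.000e+00 -1.490e-02  3.235e-01]
 [ 0.000e+00 -1.320e-02  3.235e-01]
 [-0.000e+00 -1.320e-02  2.211e-01]
 [ 0.000e+00 -2.000e-04  2.211e-01]
 [-0.000e+00 -2.000e-04  7.660e-02]
 [ 0.000e+00  0.000e+00  7.660e-02]] [-0.      0.     -0.     -0.      0.     -0.      1.5708  0.1418]
```

The arm model now matches exactly. Next I'll search postures for each key pose, checking clearance to the tower.

```bash
cat > plan.py <<'E'
from kin import *
CH=np.array([.5792,.0698,0]); YAW=-.6425; RC=rot('z',YAW)
def cw(p): return CH+RC@np.array(p,float)       # chest -> world
def tool(az,lean,closing_flip=0):
    """world rot: tool body leans by `lean` toward world azimuth az; closing axis horizontal, perpendicular to az"""
    z=-np.array([np.sin(lean)*np.cos(az),np.sin(lean)*np.sin(az),np.cos(lean)])
    y=np.array([-np.sin(az),np.cos(az),0])*(1-2*closing_flip); return np.c_[np.cross(y,z),y,z]
def tool2(az,lean,flip=0):
    """closing axis horizontal... leaning in the plane containing pin: same thing"""
    return tool(az,lean,flip)
def tcp(g,Rm,d=.155): return np.array(g)-d*Rm[:,2]
BOX=(np.array([.27,-.066,-.1]),np.array([.405,.069,.41]))
def boxd(a,b,n=15):
    t=np.linspace(0,1,n)[:,None]; X=a+(b-a)*t; return np.linalg.norm(X-np.clip(X,*BOX),axis=1).min()
def clear(q):
    p,_=fk(q,P); return [boxd(p[0],p[1]),boxd(p[1],p[2]),boxd(p[2],p[3])]
def knob(th): return [.089-.204*np.cos(th)+.002*np.sin(th),0,.074+.204*np.sin(th)+.002*np.cos(th)]
def pin(a): return [-.025+.069*np.cos(a),.133,.028+.069*np.sin(a)]
START=np.array([-1.203,.599,-.003,1.599,.002,.943,-.08])
def sols(g,Rm,q3s=np.linspace(-1.2,1.2,13),seeds=4):
    out=[];rng=np.random.default_rng(0)
    for q3 in q3s:
        for k in range(seeds):
            q0=START+rng.normal(0,.5*(k>0),7); q0[0]=-np.arctan2(g[1],g[0])+rng.normal(0,.3); 
            if k%2: q0[4]+=2
            q0[2]=q3
            q=ik(tcp(g,Rm),Rm,q0,q3)
            if q is not None and not any(np.allclose(q,o[1],atol=.05) for o in out): out.append((min(clear(q)),q))
    return sorted(out,key=lambda o:-o[0])
E
cat > s.py <<'E'
from plan import *
import time
F=YAW+np.pi; L=YAW+np.pi/2
d=np.deg2rad
cases={"knob0 l15":(cw(knob(0)),F,15),"knob0 l30":(cw(knob(0)),F,30),"knob1 l30":(cw(knob(1.0)),F,30),"pin52":(cw(pin(d(52))),L,25),"pin71":(cw(pin(d(71))),L,25),
"bay F30":(cw([.025,-.005,.034]),F,28),"bay FL30":(cw([.025,-.005,.034]),F-d(40),28)}
for k,(g,az,l) in cases.items():
    for fl in (0,1):
        S=sols(g,tool(az,d(l),fl)); print(k,fl,len(S),tcp(g,tool(az,d(l),fl)).round(3))
        for c,q in S[:3]: print("   ",round(c,3),q.round(2).tolist())
E
time python3 s.py
```

```text
knob0 l15 0 8 [0.455 0.163 0.226]
    0.106 [-0.68, 0.64, 0.2, 2.34, 1.07, 0.14, 2.49]
    0.106 [-0.54, 0.62, -0.0, 2.33, 1.25, 0.25, 2.3]
    0.106 [-0.4, 0.63, -0.2, 2.32, 1.31, 0.37, 2.24]
knob0 l15 1 8 [0.455 0.163 0.226]
    0.106 [-0.68, 0.64, 0.2, 2.34, 1.07, 0.14, -0.65]
    0.106 [-0.4, 0.63, -0.2, 2.32, 1.31, 0.37, -0.9]
    0.106 [-0.54, 0.62, -0.0, 2.33, 1.25, 0.25, -0.84]
knob0 l30 0 12 [0.425 0.185 0.21 ]
    0.118 [-0.96, 0.74, 0.4, 2.43, 2.04, 0.27, 1.35]
    0.118 [-0.83, 0.7, 0.2, 2.43, 1.84, 0.39, 1.55]
    0.118 [-0.56, 0.69, -0.2, 2.41, 1.67, 0.64, 1.71]
knob0 l30 1 10 [0.425 0.185 0.21 ]
    0.118 [-0.83, 0.7, 0.2, 2.43, 1.84, 0.39, -1.59]
    0.118 [-1.08, 0.79, 0.6, 2.44, 2.58, 0.17, -2.32]
    0.118 [-0.96, 0.74, 0.4, 2.43, 2.04, 0.27, -1.79]
knob1 l30 0 6 [0.502 0.128 0.381]
    0.107 [-1.24, 0.66, 1.2, 2.25, -0.73, 0.32, -1.8]
    0.107 [-1.16, 0.55, 1.0, 2.24, -0.14, 0.25, -2.4]
    0.107 [-0.19, 0.39, -0.4, 2.19, 1.12, 0.72, 2.6]
knob1 l30 1 13 [0.502 0.128 0.381]
    0.107 [-1.24, 0.66, 1.2, 2.25, -0.73, 0.32, 1.35]
    0.107 [-1.16, 0.55, 1.0, 2.24, -0
[... 954 characters left out ...]
6, 2.29, 3.29, 0.2, 0.35]
    0.102 [-0.66, 0.83, 0.4, 2.29, 2.51, 0.22, 1.15]
bay F30 1 9 [0.538 0.094 0.171]
    0.102 [-0.66, 0.83, 0.4, 2.29, 2.51, 0.22, -1.99]
    0.101 [-0.53, 0.79, 0.2, 2.28, 2.11, 0.32, -1.57]
    0.094 [-0.39, 0.77, -0.0, 2.27, 1.93, 0.45, -1.37]
bay FL30 0 10 [0.58  0.122 0.171]
    0.166 [-1.0, 1.11, 1.0, 2.08, -0.91, 0.48, -2.4]
    0.115 [-0.68, 0.86, 0.4, 2.07, 0.5, 0.39, 2.5]
    0.106 [-0.55, 0.82, 0.2, 2.06, 0.77, 0.49, 2.23]
bay FL30 1 12 [0.58  0.122 0.171]
    0.166 [-1.0, 1.11, 1.0, 2.08, -0.91, 0.48, 0.74]
    0.148 [-0.91, 1.0, 0.8, 2.08, -0.49, 0.35, 0.33]
    0.129 [-0.8, 0.92, 0.6, 2.07, 0.06, 0.33, -0.21]
real	0m31.186s
user	0m31.634s
sys	0m0.211s
```

```bash
cat >> h.py <<'E'
from plan import *
d=np.deg2rad; F=YAW+np.pi; L=YAW+np.pi/2
def rv(Rm): return list(R.from_matrix(Rm).as_rotvec())
def st():
    s=bot.state(); T=R.from_rotvec(s["tool_rot"]).as_matrix()
    print("t",round(s["t"],2),"grasp",(s["ee_pos"]+.155*T[:,2]).round(4),"op",round(s["opening"],3),"gf",round(float(s["grasp_force"]),1),"F",np.round(s["contact_force"],1),"q",np.round(s["joints"],2).tolist(),"clr",np.round(clear(s["joints"]),3).tolist())
    return s
def spot(l,c="wrist",n=1):
    out=[]
    for _ in range(n):
        K,o,A,_p=cam(c); bot.capture(c); r=bot.spot_point(l,c)
        if r: out.append(np.r_[o+A@np.array(r[0]["position"]),r[0]["p"]])
    return np.array(out).round(4)
def lin(g,Rm,speed=.15,**k): return bot.move_linear(list(tcp(g,Rm)),rv(Rm),speed=speed,**k)
E
python3 - <<'E'
from h import *
Rm=tool(F,d(30),1); g=cw(knob(0)); pre=np.array(g)-.08*Rm[:,2]
q=np.array([-.83,.7,.2,2.43,1.84,.39,-1.59])
qp=ik(tcp(pre,Rm),Rm,q,.2); print(qp.round(3),clear(qp))
# along-arc feasibility
qq=ik(tcp(g,Rm),Rm,qp,.2)
for th in np.linspace(0,1.03,7):
    qq=ik(tcp(cw(knob(th)),Rm),Rm,qq,.2-.4*th); print(round(th,2),None if qq is None else (qq.round(2).tolist(),min(clear(qq))))
bot.set_joints(list(qp)); st()
print("pred",g.round(4)); print(spot("lid_knob",n=2)); print(spot("mould_plate")); print(spot("chest"))
save("wrist","w1")
E
```

```text
[-0.931  0.533  0.2    2.42   1.336  0.427 -1.129] [np.float64(0.19496151222366498), np.float64(0.18596504578288997), np.float64(0.14011372395920962)]
0.0 ([-0.83, 0.7, 0.2, 2.43, 1.84, 0.39, -1.59], np.float64(0.1178695332757537))
0.17 ([-0.78, 0.61, 0.13, 2.41, 1.6, 0.43, -1.32], np.float64(0.11639109034795399))
0.34 ([-0.71, 0.53, 0.06, 2.38, 1.41, 0.48, -1.09], np.float64(0.11271698878779765))
0.52 ([-0.63, 0.47, -0.01, 2.34, 1.27, 0.53, -0.89], np.float64(0.10820816882405426))
0.69 ([-0.54, 0.42, -0.07, 2.29, 1.17, 0.57, -0.73], np.float64(0.10519291166741135))
0.86 ([-0.43, 0.39, -0.14, 2.24, 1.1, 0.61, -0.59], np.float64(0.10502281245632988))
1.03 ([-0.32, 0.37, -0.21, 2.19, 1.06, 0.65, -0.48], np.float64(0.10866018692450599))
t 2.59 grasp [0.4556 0.1636 0.1454] op 1.001 gf 0.0 F [-0.2  0.6  0.7] q [-0.93, 0.53, 0.2, 2.42, 1.34, 0.43, -1.13] clr [0.195, 0.187, 0.141]
pred [0.4871 0.1387 0.076 ]
[[0.488  0.1432 0.0755 0.86  ]
 [0.4868 0.1425 0.0722 0.97  ]]
[[0.4191 0.1431 0.0016 0.73  ]]
[[0.5781 0.0704 0.0007 0.67  ]]
```

View pics/w1.png

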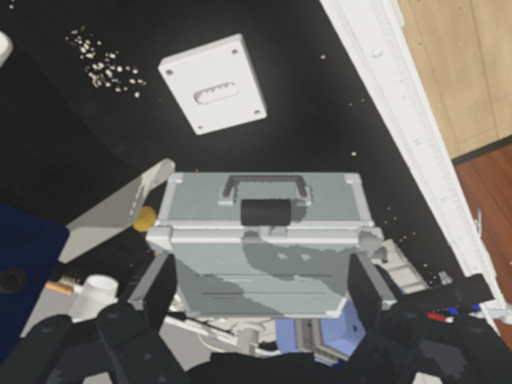

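The wrist picture shows the knob at (266,212) and the chest square to the gripper. I'll refine the knob position from that pixel, grasp it and raise the lid.

```bash
cat > s.py <<'E'
from h import *
w=ray("wrist",(266,212),.080); print("knob ray",w.round(4)) 
Rm=tool(F,d(30),1); g=cw(knob(0)); e=RC.T@(w-g); print("err chest frame",e.round(4))
off=RC@np.array([0,np.clip(e[1],-.005,.005),0])
lin(g+off,Rm,.12); st(); bot.clamp(); st()
for th in np.linspace(0,1.0,8)[1:]:
    lin(cw(knob(th))+off,Rm,.15)
    s=st()
    if np.linalg.norm(s["contact_force"])>35: print("HIGH"); break
E
python3 s.py
```

```text
knob ray [0.4856 0.1439 0.08  ]
err chest frame [-0.0044  0.0033  0.004 ]
t 3.86 grasp [0.4889 0.1413 0.0762] op 0.999 gf 0.0 F [-0.7  0.6  0.3] q [-0.8, 0.69, 0.14, 2.42, 1.78, 0.43, -1.54] clr [0.159, 0.165, 0.121]
t 4.37 grasp [0.4884 0.141  0.0766] op 0.408 gf 58.8 F [-5.7  1.2 10.6] q [-0.8, 0.69, 0.14, 2.42, 1.78, 0.43, -1.54] clr [0.159, 0.164, 0.12]
t 4.71 grasp [0.4904 0.1395 0.1052] op 0.407 gf 61.2 F [-0.9 -2.3 -2.4] q [-0.85, 0.64, 0.23, 2.41, 1.65, 0.37, -1.37] clr [0.173, 0.163, 0.119]
t 5.05 grasp [0.4956 0.1356 0.1329] op 0.409 gf 61.2 F [-1.9 -3.8 -2.8] q [-0.89, 0.58, 0.3, 2.39, 1.47, 0.34, -1.16] clr [0.184, 0.159, 0.117]
t 5.39 grasp [0.5039 0.1293 0.1599] op 0.407 gf 61.5 F [-3.8 -2.1 -1.2] q [-0.87, 0.52, 0.31, 2.37, 1.29, 0.36, -0.93] clr [0.193, 0.154, 0.113]
t 5.73 grasp [0.5154 0.1206 0.1855] op 0.41 gf 61.3 F [-6.2 -2.4 -0.3] q [-0.83, 0.47, 0.28, 2.33, 1.15, 0.4, -0.75] clr [0.199, 0.15, 0.109]
t 6.08 grasp [0.5295 0.1099 0.2086] op 0.406 gf 61.1 F [-6.2 -2.2  0.8] q [-0.77, 0.43, 0.25, 2.3, 1.06, 0.44, -0.6] clr [0.203, 0.149, 0.108]
t 6.42 grasp [0.5461 0.0973 0.229 ] op 0.412 gf 61.4 F [-8.8 -0.7  3.8] q [-0.72, 0.4, 0.23, 2.26, 0.99, 0.47, -0.47] clr [0.206, 0.15, 0.108]
t 6.76 grasp [0.5652 0.0828 0.2463] op 0.405 gf 61.9 F [-8.3 -2.7  5.1] q [-0.66, 0.38, 0.21, 2.21, 0.93, 0.5, -0.36] clr [0.208, 0.153, 0.11]
```

```bash
sed -i 's/CH=np.array.*; YAW/CH=np.array([.5805,.0715,0]); YAW/' plan.py
cat > s.py <<'E'
from h import *
bot.open_gripper(); bot.hold(.2)
Rm=tool(F,d(30),1); g=cw(knob(1.0)); lin(g-.10*Rm[:,2],Rm,.25); st()
print("pred",[cw(pin(d(a))).round(4).tolist() for a in (48,52,56)],"knob",g.round(4))
print("side",spot("knee_pin","side",2),spot("lid_knob","side",1)); print("top",spot("knee_pin","top",1))
im=save("side","s2"); cv2.imwrite("pics/s2c.png",cv2.resize(im[170:320,200:340,::-1],None,fx=4,fy=4,interpolation=2))
for a in (52,):
  for m in (1,):
    print("pix",pix("side",cw(pin(d(a)))), pix("side",cw([0.0175,.149,.0824])))
for a in (40,52,60,71):
  q=None
  for l in (25,): 
    S=sols(cw(pin(d(a))),tool(L,d(l),1),[.4,.6,.8,1.0],2); print(a,[(round(c,3),x.round(2).tolist()) for c,x in S])
E
python3 s.py
```

```text
t 8.06 grasp [0.5248 0.1132 0.3337] op 1.002 gf 0.0 F [ 0.4  0.1 -0. ] q [-0.7, 0.21, 0.13, 2.16, 0.74, 0.73, -0.21] clr [0.232, 0.234, 0.122]
pred [[0.6771, 0.1653, 0.0793], [0.6742, 0.1675, 0.0824], [0.6711, 0.1698, 0.0852]] knob [0.5649 0.0832 0.2467]
side [[0.6789 0.1685 0.08   0.72  ]
 [0.6768 0.1677 0.0777 0.6   ]] [[0.5576 0.0866 0.2391 0.62  ]]
top [[0.6757 0.1653 0.0815 0.69  ]]
pix [249.32827953 287.51533371] [248.78026065 293.59895543]
40 [(np.float64(0.142), [-0.88, 1.15, 1.0, 1.54, -0.62, 1.21, -0.43]), (np.float64(0.123), [-0.81, 1.06, 0.8, 1.54, -0.44, 1.14, -0.59]), (np.float64(0.105), [-0.72, 0.99, 0.6, 1.53, -0.26, 1.09, -0.75]), (np.float64(0.091), [-0.62, 0.95, 0.4, 1.53, -0.09, 1.08, -0.91])]
52 [(np.float64(0.145), [-0.89, 1.14, 1.0, 1.56, -0.61, 1.21, -0.44]), (np.float64(0.126), [-0.82, 1.05, 0.8, 1.55, -0.43, 1.14, -0.6]), (np.float64(0.11), [-0.73, 0.98, 0.6, 1.55, -0.26, 1.1, -0.76]), (np.float64(0.096), [-0.63, 0.93, 0.4, 1.54, -0.09, 1.09, -0.91])]
60 [(np.float64(0.148), [-0.91, 1.13, 1.0, 1.57, -0.6, 1.21, -0.44]), (np.float64(0.129), [-0.83, 1.03, 0.8, 1.56, -0.43, 1.14, -0.6]), (np.float64(0.113), [-0.74, 0.97, 0.6, 1.56, -0.25, 1.1, -0.77]), (np.float64(0.099), [-0.64, 0.92, 0.4, 1.55, -0.09, 1.09, -0.92])]
71 [(np.float64(0.152), [-0.92, 1.11, 1.0, 1.58, -0.6, 1.21, -0.45]), (np.float64(0.134), [-0.85, 1.02, 0.8, 1.58, -0.42, 1.14, -0.61]), (np.float64(0.118), [-0.76, 0.95, 0.6, 1.57, -0.25, 1.1, -0.78]), (np.float64(0.104), [-0.66, 0.9, 0.4, 1.57, -0.09, 1.09, -0.93])]
```

View pics/s2c.png

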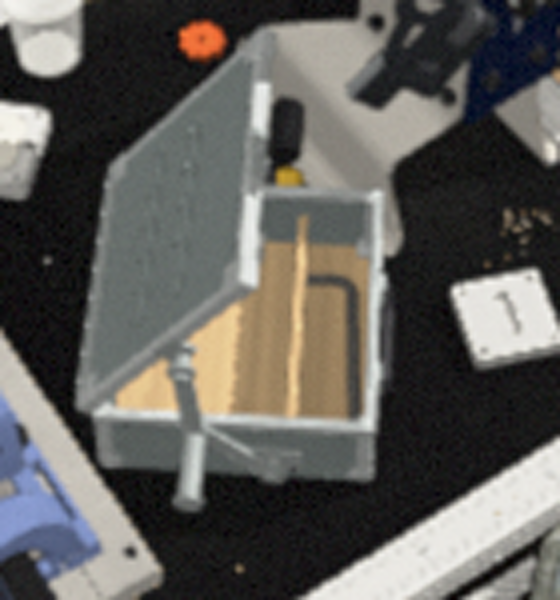

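The crop shows the pin head at full-picture (247,295), against a prediction of (249,294). The knee is therefore at about 51°, so I'll go and lock it.

```bash
cat > s.py <<'E'
from h import *
Rm=tool(L,d(25),1); A=51
g=cw(pin(d(A))); qa=np.array([-.73,.98,.6,1.55,-.26,1.1,-.76])
wp=cw([0.0,.22,.26]); pre=g-.09*Rm[:,2]
qw=ik(tcp(wp,Rm),Rm,qa,.6); qp=ik(tcp(pre,Rm),Rm,qa,.6); print(qw.round(2),qp.round(2),clear(qw))
bot.set_joints(list(qw)); bot.set_joints(list(qp)); print(spot("knee_pin","wrist",2), g.round(4))
save("wrist","w3")
hit=lin(g,Rm,.12,stop_force=12); print(hit); st()
if not hit:
    bot.clamp(); st()
    for a in (56,61,66,70,73,76):
        hit=lin(cw(pin(d(a))),Rm,.06,stop_force=18 if a>70 else 30); print(a,hit); st()
        if hit: break
E
python3 s.py
```

```text
[-0.76  0.87  0.6   1.25 -0.18  1.49 -0.86] [-0.74  0.92  0.6   1.42 -0.21  1.27 -0.8 ] [np.float64(0.12721656300972098), np.float64(0.36572324208667073), np.float64(0.416545553785008)]
[[0.6803 0.1613 0.0755 0.79  ]
 [0.6819 0.1612 0.0815 0.78  ]] [0.6749 0.1669 0.0816]
False
t 11.13 grasp [0.6755 0.1673 0.0822] op 1.002 gf 0.0 F [-0.   0.2  0.7] q [-0.72, 0.97, 0.57, 1.54, -0.23, 1.1, -0.78] clr [0.107, 0.304, 0.344]
t 11.81 grasp [0.6782 0.1649 0.0832] op 0.128 gf 58.5 F [ 8.7 -4.4  3.5] q [-0.72, 0.97, 0.58, 1.54, -0.23, 1.09, -0.78] clr [0.107, 0.304, 0.345]
56 False
t 12.06 grasp [0.6746 0.1675 0.0872] op 0.127 gf 58.8 F [ 8.4 -4.9  5.9] q [-0.72, 0.96, 0.58, 1.55, -0.23, 1.1, -0.78] clr [0.109, 0.305, 0.343]
61 False
t 12.31 grasp [0.6708 0.1705 0.0909] op 0.125 gf 58.8 F [ 8.2 -4.6  8.3] q [-0.73, 0.96, 0.58, 1.55, -0.23, 1.1, -0.79] clr [0.111, 0.306, 0.341]
66 False
t 12.56 grasp [0.6668 0.1735 0.0941] op 0.128 gf 58.8 F [ 9.6 -4.7 11.3] q [-0.74, 0.95, 0.58, 1.56, -0.23, 1.1, -0.79] clr [0.114, 0.307, 0.339]
70 False
t 12.81 grasp [0.6636 0.1759 0.0964] op 0.125 gf 58.7 F [ 8.8 -4.7 14.2] q [-0.75, 0.94, 0.58, 1.57, -0.23, 1.1, -0.79] clr [0.115, 0.308, 0.337]
73 False
t 13.06 grasp [0.6612 0.1777 0.0976] op 0.126 gf 58.9 F [ 9.8 -5.8 13.8] q [-0.75, 0.94, 0.58, 1.57, -0.23, 1.1, -0.8] clr [0.117, 0.308, 0.336]
76 False
t 13.31 grasp [0.6592 0.1793 0.0989] op 0.124 gf 59.0 F [11.5 -6.5 15.4] q [-0.76, 0.94, 0.58, 1.58, -0.23, 1.09, -0.8] clr [0.118, 0.309, 0.334]
```

```bash
cat > s.py <<'E'
from h import *
Rm=tool(L,d(25),1)
def ang(s):
    T=R.from_rotvec(s["tool_rot"]).as_matrix(); p=RC.T@(s["ee_pos"]+.155*T[:,2]-CH)-[-.025,.133,.028]
    return np.rad2deg(np.arctan2(p[2],p[0])).round(1),np.hypot(p[0],p[2]).round(4),"Fc",(RC.T@s["contact_force"]).round(1)
print(ang(bot.state()))
for a in (79,82,85,88):
    hit=lin(cw(pin(d(a))),Rm,.06,stop_force=12); s=bot.state(); print(a,hit,ang(s))
    if hit: break
    f=RC.T@s["contact_force"]
    if f[0]>22: print("stop"); break
print(spot("knee_pin","side",2)); im=save("side","s4"); cv2.imwrite("pics/s4c.png",cv2.resize(im[170:320,200:340,::-1],None,fx=4,fy=4,interpolation=2))
E
python3 s.py
```

```text
(np.float64(71.7), np.float64(0.0747), 'Fc', array([13.1,  1.7, 15.4]))
79 False (np.float64(72.0), np.float64(0.0747), 'Fc', array([25.6,  3.8,  4.7]))
stop
[]
```

View pics/s4c.png

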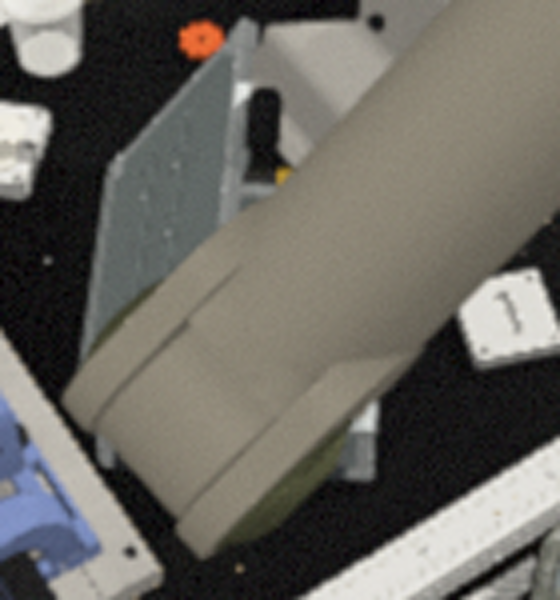

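```bash
cat > s.py <<'E'
from h import *
Rm=tool(L,d(25),1)
bot.open_gripper(); g=cw(pin(d(73)))
lin(g-.12*Rm[:,2],Rm,.3); st()
w=cw([-.05,.30,.25]); print(bot.ik(list(tcp(w,Rm)),rv(Rm)) is not None)
lin(w,Rm,.35); st()
print(spot("knee_pin","side",2),cw(pin(d(71))).round(4),cw(pin(d(57))).round(4),spot("knee_pin","top",1)); print(spot("lid_knob","side",1),cw(knob(1.03)).round(4))
print(pix("side",cw(np.array(pin(d(71)))+[0,.016,0])),pix("side",cw(np.array(pin(d(57)))+[0,.016,0])))
im=save("side","s5"); cv2.imwrite("pics/s5c.png",cv2.resize(im[170:320,200:340,::-1],None,fx=4,fy=4,interpolation=2))
E
python3 s.py
```

```text
t 15.06 grasp [0.6868 0.2217 0.2033] op 0.997 gf 0.0 F [-0.8  0.  -0.9] q [-0.77, 0.88, 0.61, 1.4, -0.2, 1.34, -0.83] clr [0.129, 0.348, 0.381]
True
t 15.59 grasp [0.7195 0.342  0.248 ] op 1.002 gf 0.0 F [ 0.3 -0.9 -0.3] q [-0.82, 0.95, 0.61, 1.09, -0.24, 1.59, -0.94] clr [0.129, 0.38, 0.481]
[[0.66   0.1812 0.0921 0.72  ]
 [0.6589 0.1794 0.0898 0.51  ]] [0.6582 0.1795 0.0932] [0.6703 0.1704 0.0859] [[0.6581 0.1754 0.0948 0.48  ]]
[[0.5669 0.0776 0.2486 0.92  ]] [0.569  0.0801 0.2499]
[257.24613227 291.79912201] [250.836754   292.99328544]
```

View pics/s5c.png

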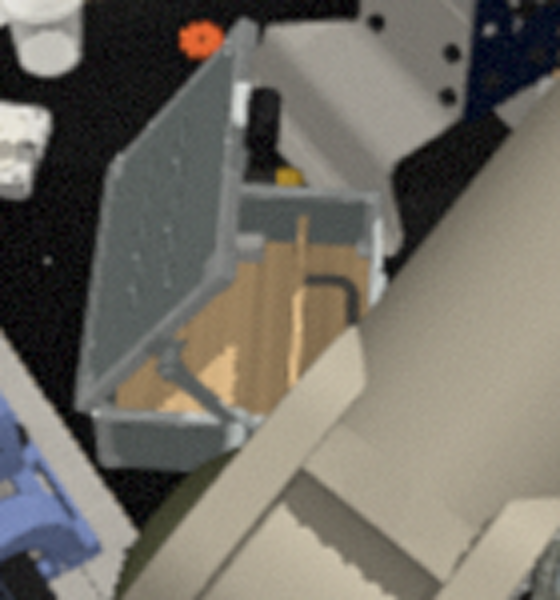

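The crop shows the stay straight, and the pin measured at (0.659,0.180,0.091) matches the 71° locked position. Next I'll pick up the plate.

```bash
cat > s.py <<'E'
from h import *
pl=np.array([.4195,.143,0]); az=-.342+np.pi/2; LE=d(28)
qn=bot.state()["joints"]
best=None
for fl in (0,1):
    Rm=tool(az,LE,fl); pre=pl+[0,0,.13]
    for q3 in (-.4,-.2,0,.2,.4,.6):
        q=ik(tcp(pre,Rm),Rm,qn,q3); q2=None if q is None else ik(tcp(pl+[0,0,.025],Rm),Rm,q,q3)
        if q2 is not None and (best is None or abs(q-qn).max()<best[0]): best=(abs(q-qn).max(),fl,q,q2,clear(q2))
print(best); fl,qp=best[1],best[2]; Rm=tool(az,LE,fl)
w=np.array([.50,.30,.28]); qw=ik(tcp(w,Rm),Rm,(qp+qn)/2,(qp[2]+qn[2])/2); print(qw.round(2))
bot.set_joints(list(qw)); bot.set_joints(list(qp)); st()
print(spot("mould_plate","wrist",2)); 
bot.capture("wrist"); r=bot.outline_of("mould_plate","wrist")
if r:
    c=max(cv2.findContours(r[0]["region"].astype(np.uint8),0,2)[0],key=cv2.contourArea)
    Q=np.array([ray("wrist",x[0],.012)[:2] for x in c],np.float32); print(cv2.minAreaRect(Q*1000))
save("wrist","w6")
np.save("fl.npy",fl)
E
python3 s.py
```

```text
(np.float64(1.0301258262326145), 1, array([-0.36724772,  0.64367038, -0.4       ,  2.11741112,  0.56321733,
        0.96613813, -1.54132787]), array([-0.37211741,  0.83141632, -0.4       ,  2.14649046,  0.7456159 ,
        0.82891524, -1.74051244]), [np.float64(0.08998240127420107), np.float64(0.174174340555101), np.float64(0.147767156692158)])
[-0.82  0.58  0.1   1.67  0.18  1.33 -1.14]
t 17.87 grasp [0.421  0.1439 0.1299] op 0.998 gf 0.0 F [0.6 0.6 0.8] q [-0.37, 0.64, -0.4, 2.11, 0.56, 0.97, -1.54] clr [0.14, 0.195, 0.149]
[[4.190e-01 1.444e-01 6.000e-04 8.500e-01]
 [4.199e-01 1.444e-01 1.100e-03 9.600e-01]]
((422.67352294921875, 148.65467834472656), (65.87260437011719, 60.57533264160156), 70.12460327148438)
```

```bash
cat > s.py <<'E'
from h import *
pl=np.array([.4197,.1438,0]); az=d(70.3); LE=d(28); fl=int(np.load("fl.npy")); Rm=tool(az,LE,fl)
qn=bot.state()["joints"]
for q3 in (.5,.3,.1,-.1):
    q=ik(tcp(pl+[0,0,.12],Rm),Rm,qn,q3); q2=None if q is None else ik(tcp(pl+[0,0,.02],Rm),Rm,q,q3)
    print(q3,None if q2 is None else (q.round(2).tolist(),q2.round(2).tolist(),np.round(clear(q2),3)))
    if q2 is not None: break
bot.set_joints(list(q)); lin(pl+[0,0,.045],Rm,.15); st()
hit=lin(pl+[0,0,.012],Rm,.04,stop_force=5); s=st(); print("hit",hit)
E
python3 s.py
```

```text
0.5 ([-0.97, 0.7, 0.5, 2.16, -0.0, 0.73, -0.86], [-0.97, 0.89, 0.5, 2.18, -0.17, 0.54, -0.74], array([0.163, 0.221, 0.149]))
t 19.77 grasp [0.4198 0.1433 0.0453] op 0.999 gf 0.0 F [ 0.2 -0.4  1.1] q [-0.93, 0.83, 0.44, 2.18, -0.04, 0.58, -0.86] clr [0.161, 0.22, 0.148]
t 20.74 grasp [0.4197 0.1437 0.0121] op 1.001 gf 0.0 F [-0.7 -0.2 -0. ] q [-0.92, 0.89, 0.42, 2.18, -0.06, 0.52, -0.86] clr [0.154, 0.22, 0.149]
hit False
```

```bash
cat > s.py <<'E'
from h import *
pl=np.array([.4197,.1438,0]); az=d(70.3); LE=d(28); Rm=tool(az,LE,int(np.load("fl.npy")))
lin(pl+[0,0,.019],Rm,.06); bot.clamp(); s=st(); 
T=R.from_rotvec(s["tool_rot"]).as_matrix(); np.save("hz.npy",(s["ee_pos"]+.155*T[:,2])[2])
lin(pl+[0,0,.06],Rm,.08); st(); lin(pl+[-.0,.02,.17],Rm,.2); s=st()
qn=s["joints"]
for azd in (0,-10,-20):
  for ln in (28,32):
    for fl in (0,1):
        R2=tool(F+d(azd),d(ln),fl); b=cw([.025,-.003,.031]); pre=b-.13*R2[:,2]
        for q3 in (.7,.5,.3,.1,-.1):
            q=ik(tcp(b,R2),R2,qn,q3); qp=None if q is None else ik(tcp(pre,R2),R2,q,q3)
            if qp is not None and abs(qp-q).max()<1.2: print(azd,ln,fl,q3,np.round(clear(q),3),qp.round(2).tolist(),q.round(2).tolist(),"dq",abs(qp-qn).max().round(2))
save("wrist","w7")
E
python3 s.py
```

```text
t 21.4 grasp [0.4199 0.1441 0.0196] op 0.679 gf 61.6 F [ 0.   3.5 12.4] q [-0.92, 0.87, 0.42, 2.18, -0.06, 0.54, -0.86] clr [0.156, 0.221, 0.149]
t 22.06 grasp [0.4198 0.1441 0.0601] op 0.676 gf 64.2 F [-0.8  0.6 -2. ] q [-0.94, 0.8, 0.45, 2.18, -0.04, 0.61, -0.86] clr [0.165, 0.221, 0.149]
t 22.77 grasp [0.4193 0.1637 0.1693] op 0.68 gf 64.3 F [-0.6  0.7 -2.2] q [-1.02, 0.62, 0.53, 2.11, 0.01, 0.86, -0.88] clr [0.194, 0.242, 0.168]
0 28 1 0.3 [0.113 0.106 0.106] [-0.72, 0.56, 0.3, 2.31, 1.33, 0.29, -0.84] [-0.6, 0.81, 0.3, 2.27, 2.26, 0.27, -1.74] dq 1.31
0 28 1 0.1 [0.108 0.101 0.106] [-0.58, 0.54, 0.1, 2.3, 1.36, 0.4, -0.87] [-0.46, 0.79, 0.1, 2.27, 2.0, 0.38, -1.45] dq 1.35
0 28 1 -0.1 [0.104 0.093 0.106] [-0.44, 0.54, -0.1, 2.29, 1.38, 0.51, -0.89] [-0.33, 0.78, -0.1, 2.26, 1.87, 0.51, -1.3] dq 1.37
0 32 1 0.5 [0.124 0.104 0.104] [-0.9, 0.62, 0.5, 2.36, 1.63, 0.22, -1.19] [-0.75, 0.88, 0.5, 2.31, 2.7, 0.27, -2.24] dq 1.61
0 32 1 0.3 [0.112 0.104 0.104] [-0.77, 0.58, 0.3, 2.35, 1.56, 0.35, -1.13] [-0.63, 0.83, 0.3, 2.3, 2.28, 0.36, -1.8] dq 1.55
0 32 1 0.1 [0.105 0.104 0.104] [-0
[... 1323 characters left out ...]
76] [-0.5, 0.8, 0.1, 2.16, 1.33, 0.42, -1.15] dq 0.88
-20 28 1 -0.1 [0.101 0.132 0.154] [-0.47, 0.58, -0.1, 2.14, 0.99, 0.66, -0.85] [-0.36, 0.79, -0.1, 2.15, 1.38, 0.56, -1.18] dq 0.98
-20 32 1 0.5 [0.129 0.16  0.154] [-0.92, 0.67, 0.5, 2.18, 0.7, 0.41, -0.6] [-0.79, 0.89, 0.5, 2.19, 1.25, 0.18, -1.13] dq 0.68
-20 32 1 0.3 [0.115 0.159 0.154] [-0.8, 0.63, 0.3, 2.18, 0.88, 0.51, -0.78] [-0.66, 0.84, 0.3, 2.18, 1.37, 0.34, -1.23] dq 0.87
-20 32 1 0.1 [0.104 0.149 0.154] [-0.66, 0.61, 0.1, 2.17, 0.99, 0.61, -0.9] [-0.53, 0.82, 0.1, 2.17, 1.41, 0.49, -1.26] dq 0.98
-20 32 1 -0.1 [0.098 0.138 0.154] [-0.52, 0.61, -0.1, 2.16, 1.07, 0.72, -0.98] [-0.39, 0.81, -0.1, 2.16, 1.44, 0.63, -1.27] dq 1.06
```

View pics/w7.png

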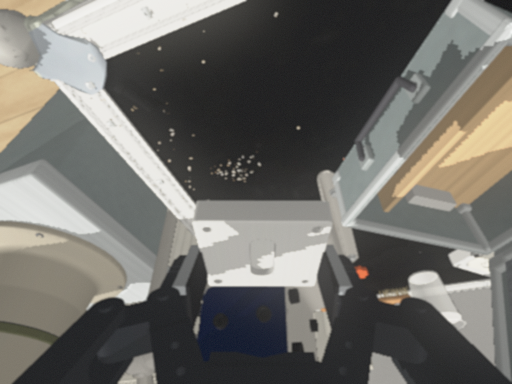

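Wrist picture: the plate is held square between the pads, at about (195-330, 200-290). I'll place it aligned with the chest, leaning straight to the front, which leaves the most room under the lid.

```bash
cat > s.py <<'E'
from h import *
hz=float(np.load("hz.npy")); R2=tool(F,d(28),1); B=np.array([.012,.003,.012+hz])
qn=bot.state()["joints"]
path=[B+[-.009-.055,0,.036+.085],B+[-.009,0,.036],B+[0,0,.004]]
q=np.array([-.6,.81,.3,2.27,2.26,.27,-1.74]); q=ik(tcp(cw(path[0]),R2),R2,np.array([-.72,.56,.3,2.31,1.33,.29,-.84]),.3); print(q.round(2),clear(q))
qi=q; 
for p in path[1:]: qi=ik(tcp(cw(p),R2),R2,qi,.3); print(None if qi is None else (qi.round(2),np.round(clear(qi),3)))
for t in np.linspace(0,1,6): x=qn+(q-qn)*t; pts,T=fk(x,P); print((RC.T@(pts[-1]+.155*T[:,2]-CH)).round(3),np.round(clear(x),3))
bot.set_joints(list(q)); st()
lin(cw(path[1]),R2,.12,stop_force=10); st(); lin(cw(path[2]),R2,.08,stop_force=8); st()
hit=lin(cw(B+[0,0,-.004]),R2,.03,stop_force=5); st(); print("hit",hit)
E
python3 s.py
```

```text
[-0.76  0.54  0.3   2.31  1.25  0.31 -0.79] [np.float64(0.18179718863916122), np.float64(0.12517861829183966), np.float64(0.11014090736428557)]
(array([-0.64,  0.73,  0.3 ,  2.29,  1.96,  0.25, -1.45]), array([0.135, 0.11 , 0.11 ]))
(array([-0.63,  0.8 ,  0.3 ,  2.28,  2.2 ,  0.26, -1.7 ]), array([0.118, 0.11 , 0.11 ]))
[-0.184 -0.023  0.169] [0.193 0.242 0.168]
[-0.128 -0.035  0.17 ] [0.189 0.217 0.141]
[-0.085 -0.034  0.171] [0.186 0.193 0.126]
[-0.056 -0.024  0.168] [0.184 0.17  0.12 ]
[-0.045 -0.01   0.162] [0.183 0.147 0.116]
[-0.052  0.003  0.153] [0.182 0.125 0.11 ]
t 23.95 grasp [0.5406 0.1048 0.1521] op 0.678 gf 64.3 F [-0.1  0.6 -2.3] q [-0.76, 0.54, 0.3, 2.31, 1.25, 0.31, -0.79] clr [0.182, 0.125, 0.11]
t 24.94 grasp [0.5846 0.0724 0.0678] op 0.678 gf 64.3 F [ 0.  -0.  -1.5] q [-0.58, 0.72, 0.21, 2.28, 1.86, 0.3, -1.35] clr [0.132, 0.108, 0.11]
t 25.51 grasp [0.5918 0.0667 0.0358] op 0.676 gf 64.3 F [-0.4  0.6 -1.3] q [-0.5, 0.78, 0.12, 2.27, 1.97, 0.37, -1.45] clr [0.113, 0.107, 0.11]
t 25.77 grasp [0.5922 0.0671 0.0316] op 0.676 gf 65.7 F [-1.8  1.9 10.5] q [-0.5, 0.79, 0.1, 2.27, 1.98, 0.39, -1.47] clr [0.11, 0.108, 0.11]
hit True
```

```bash
cat > s.py <<'E'
from h import *
R2=tool(F,d(28),1)
bot.open_gripper(); st()
g=cw([.012,.003,.0316]); lin(g-.13*R2[:,2],R2,.2); print("plate",spot("mould_plate","wrist",2),"bay rel",[(RC.T@(x[:3]-CH)).round(3).tolist() for x in spot("mould_plate","wrist",1)]); save("wrist","w8")
lin(g-.27*R2[:,2],R2,.3); st()
E
python3 s.py
```

```text
t 26.16 grasp [0.5918 0.0669 0.0305] op 1.0 gf 0.0 F [-0.8  0.  -0.3] q [-0.5, 0.79, 0.1, 2.27, 1.98, 0.39, -1.47] clr [0.11, 0.108, 0.11]
plate [[0.5876 0.0651 0.0116 0.75  ]
 [0.5872 0.0666 0.0133 0.94  ]] bay rel [[0.008, -0.0, 0.014]]
t 28.48 grasp [0.4905 0.1422 0.2694] op 1.001 gf 0.0 F [ 0.1 -0.3  0.3] q [-0.81, 0.29, 0.17, 2.25, 0.79, 0.61, -0.38] clr [0.224, 0.207, 0.12]
```

View pics/w8.png

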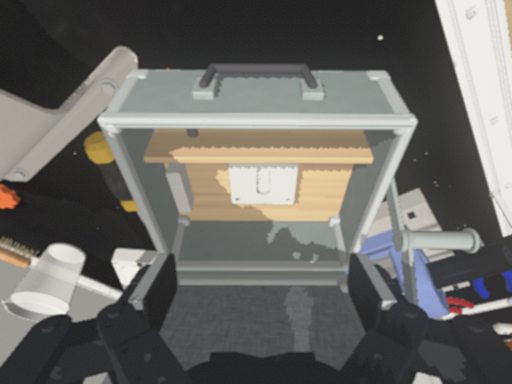

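Wrist picture: the plate lies flat in the rear bay at (263,183), with a clear gap to the rail. Next I'll break the knee.

```bash
cat > s.py <<'E'
from h import *
Rm=tool(L,d(25),1); g=cw(pin(d(71))); qa=np.array([-.76,.95,.6,1.57,-.25,1.1,-.78])
wp=cw([0.0,.22,.27]); pre=g-.09*Rm[:,2]
qw=ik(tcp(wp,Rm),Rm,qa,.6); qp=ik(tcp(pre,Rm),Rm,qa,.6)
bot.set_joints(list(qw)); bot.set_joints(list(qp))
def ang():
    s=bot.state(); T=R.from_rotvec(s["tool_rot"]).as_matrix(); p=RC.T@(s["ee_pos"]+.155*T[:,2]-CH)-[-.025,.133,.028]
    print(round(s["t"],2),np.rad2deg(np.arctan2(p[2],p[0])).round(1),"Fc",(RC.T@s["contact_force"]).round(1),"op",round(s["opening"],3))
    return np.rad2deg(np.arctan2(p[2],p[0]))
hit=lin(g,Rm,.12,stop_force=12); print(hit); ang()
if not hit:
    bot.clamp(); ang()
    for a in (67,63,59,55,51,48,46):
        hit=lin(cw(pin(d(a))),Rm,.06,stop_force=30); 
        if ang()<47.5 or hit: print(a,hit); break
E
python3 s.py
```

```text
False
30.88 70.9 Fc [-0.4  0.1 -0. ] op 0.999
31.56 70.1 Fc [ 5.4  1.  -0.9] op 0.128
31.81 67.3 Fc [-1.5 -0.   8.1] op 0.127
32.06 63.3 Fc [-0.1  1.6  5.3] op 0.132
32.31 59.5 Fc [-0.7  1.1  7.1] op 0.13
32.56 55.4 Fc [-0.4  0.6  4.7] op 0.13
32.81 51.0 Fc [0.6 1.3 1.6] op 0.131
33.06 48.1 Fc [-1.4  1.7  2.9] op 0.133
33.31 46.4 Fc [-2.1  1.6  5.5] op 0.127
46 False
```

```bash
cat > s.py <<'E'
from h import *
from scipy.optimize import brentq
def U(t): a=d(184.8)-t; return np.array([.089+.0961*np.cos(a),.074+.0961*np.sin(a)])
k=pin(d(47)); th=brentq(lambda t:np.linalg.norm(U(t)-[k[0],k[2]])-.069,.6,1.04); print("lid",th)
Rm=tool(L,d(25),1); bot.open_gripper(); lin(cw(pin(d(46)))-.10*Rm[:,2],Rm,.3); lin(cw([0,.22,.30]),Rm,.35)
print("side",spot("lid_knob","side",2),"pin",spot("knee_pin","side",1),"pred",cw(knob(th)).round(4),cw(pin(d(47))).round(4))
R2=tool(F,d(30),1); pre=cw(knob(th))-.10*R2[:,2]; q=ik(tcp(pre,R2),R2,np.array([-.7,.21,.13,2.16,.74,.73,-.21]),.13); print(q.round(2))
bot.set_joints(list(q)); st(); print("wrist",spot("lid_knob","wrist",2)); save("wrist","w9")
np.save("th.npy",th)
E
python3 s.py
```

```text
lid 0.9512761351868194
side [] pin [[ 0.4584 -0.2589  0.001   0.34  ]] pred [0.5582 0.0882 0.2412] [0.6779 0.1648 0.0785]
[-0.72  0.22  0.13  2.17  0.75  0.72 -0.23]
t 36.3 grasp [0.5188 0.1181 0.3285] op 1.004 gf 0.0 F [ 0.5  0.2 -1.1] q [-0.72, 0.22, 0.13, 2.17, 0.75, 0.72, -0.24] clr [0.232, 0.233, 0.121]
wrist [[0.5605 0.0876 0.2408 0.86  ]
 [0.5618 0.0892 0.2416 0.7   ]]
```

View pics/w9.png

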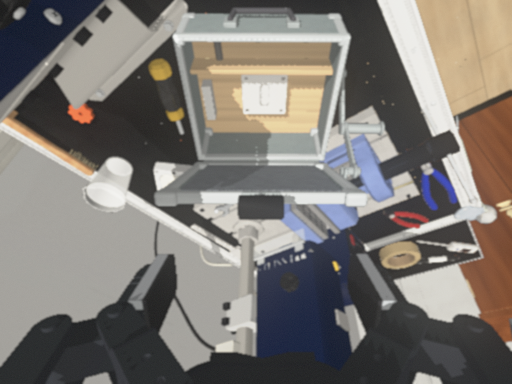

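Wrist picture: the knob is at (261,207), centred between the fingers, and the plate at (263,95) is undisturbed. I'll grasp the knob and lower the lid.

```bash
cat > s.py <<'E'
from h import *
th=float(np.load("th.npy")); R2=tool(F,d(30),1)
def lid(s):
    T=R.from_rotvec(s["tool_rot"]).as_matrix(); p=RC.T@(s["ee_pos"]+.155*T[:,2]-CH)-[.089,0,.074]; return round(float(np.arctan2(p[2],-p[0])-.0098),3)
hit=lin(cw(knob(th)),R2,.12,stop_force=12); print(hit); s=st()
bot.clamp(); s=st(); print("lid",lid(s))
ok=s["opening"]>.3
if ok:
  for t in np.r_[np.linspace(lid(s),.06,9)[1:]]:
    hit=lin(cw(knob(t)),R2,.1,stop_force=30); s=bot.state(); print(round(t,3),hit,lid(s),np.round(s["contact_force"],1),round(s["t"],2),round(s["opening"],2),np.round(clear(s["joints"])[1:],3))
    if hit: break
  if not hit:
    for t in (.03,.01,-.005,-.015):
        hit=lin(cw(knob(t)),R2,.03,stop_force=14); s=bot.state(); print(t,hit,lid(s),np.round(s["contact_force"],1),round(s["t"],2))
        if hit: break
E
python3 s.py
```

```text
False
t 37.53 grasp [0.5583 0.0884 0.2416] op 0.994 gf 0.0 F [ 0.3 -0.5 -0.1] q [-0.68, 0.38, 0.22, 2.23, 0.94, 0.49, -0.39] clr [0.208, 0.152, 0.108]
t 38.05 grasp [0.5579 0.0882 0.2418] op 0.413 gf 59.2 F [-5.5  1.3  8.3] q [-0.68, 0.38, 0.22, 2.23, 0.94, 0.49, -0.39] clr [0.208, 0.152, 0.108]
lid 0.952
0.84 False 0.838 [-6.3  2.   5.8] 38.42 0.41 [0.149 0.107]
0.729 False 0.728 [-6.3  2.1  4.3] 38.8 0.41 [0.149 0.107]
0.617 False 0.618 [-3.9  2.7  2.7] 39.17 0.41 [0.149 0.108]
0.506 False 0.508 [-2.4  1.9 -0.3] 39.55 0.41 [0.151 0.111]
0.395 False 0.397 [-1.1  1.8 -1.2] 39.92 0.41 [0.154 0.114]
0.283 False 0.285 [-0.9  2.7 -0.3] 40.3 0.41 [0.158 0.116]
0.172 False 0.173 [-1.5  3.3 -1.8] 40.67 0.41 [0.162 0.119]
0.06 False 0.062 [-1.   4.4 -1.9] 41.05 0.41 [0.163 0.12 ]
0.03 False 0.033 [-1.5  6.3 -0.9] 41.4
0.01 False 0.014 [-2.8  5.8 -0.4] 41.68
-0.005 False -0.001 [-3.   5.5 -1.7] 41.93
-0.015 False -0.011 [-1.6  4.  -0.8] 42.18
```

```bash
cat > s.py <<'E'
from h import *
R2=tool(F,d(30),1)
for t in (-.025,-.035,-.045):
    hit=lin(cw(knob(t)),R2,.03,stop_force=10); s=bot.state(); print(t,hit,np.round(s["contact_force"],1),round(s["t"],2),s["ee_pos"][2])
    if hit or s["contact_force"][2]>8: break
print(spot("lid_knob","side",2),spot("knee_pin","side",2),cw(pin(d(-8))).round(4))
E
python3 s.py
```

```text
-0.025 False [-2.6  5.9  0.3] 42.43 0.20593083560388178
-0.035 False [-2.6  5.3 -0.1] 42.68 0.2038980806757126
-0.045 False [-3.5  5.2 -0.1] 42.93 0.20196637828183842
[[0.4889 0.1397 0.0757 0.62  ]
 [0.4874 0.1407 0.0745 0.67  ]] [[0.6945 0.1531 0.0159 0.66  ]
 [0.6973 0.1553 0.0188 0.68  ]] [0.6949 0.152  0.0184]
```

```bash
cat > s.py <<'E'
from h import *
for c in ("side","top"):
    a=cv2.imread(f"pics/{c}0.png",0); b=cv2.cvtColor(bot.capture(c),cv2.COLOR_RGB2GRAY)
    for n,p in (("front-left lid",[-.085,.086,.079]),("front-right lid",[-.085,-.086,.079]),("knob",[-.115,0,.076]),("base front-left",[-.085,.09,.02]),("hinge-left",[.085,.088,.079]),("pin",[.0433,.14,.018])):
        u,v=np.round(pix(c,cw(p))).astype(int); t=a[v-9:v+10,u-9:u+10]; w=b[v-17:v+18,u-17:u+18]
        r=cv2.matchTemplate(w,t,cv2.TM_CCOEFF_NORMED); _,m,_,l=cv2.minMaxLoc(r)
        e=pix(c,cw(p)); dz=pix(c,cw(np.array(p)+[0,0,.01]))-e
        print(c,n,"shift",l[0]-8,l[1]-8,"score",round(m,2),"px per 10mm up",dz.round(1))
st()
E
python3 s.py
```

```text
side front-left lid shift 0 1 score 0.97 px per 10mm up [ 0.2 -2.1]
side front-right lid shift 0 0 score 0.96 px per 10mm up [ 0.2 -2.3]
side knob shift 8 6 score 0.58 px per 10mm up [ 0.2 -2.2]
side base front-left shift 0 0 score 0.99 px per 10mm up [ 0.1 -2. ]
side hinge-left shift 0 0 score 0.95 px per 10mm up [-0.3 -2.1]
side pin shift 0 0 score 0.97 px per 10mm up [-0.2 -1.9]
top front-left lid shift 0 0 score 0.99 px per 10mm up [-1.  -0.8]
top front-right lid shift 0 0 score 0.96 px per 10mm up [-0.4 -0.3]
top knob shift 0 0 score 0.76 px per 10mm up [-0.8 -0.4]
top base front-left shift 0 0 score 0.99 px per 10mm up [-0.9 -0.7]
top hinge-left shift 0 0 score 0.68 px per 10mm up [-0.5 -1.4]
top pin shift 0 0 score 0.97 px per 10mm up [-0.7 -1.2]
t 43.43 grasp [0.4886 0.1408 0.0677] op 0.411 gf 74.2 F [-3.1  5.7  0.1] q [-0.81, 0.72, 0.16, 2.42, 1.85, 0.42, -1.61] clr [0.157, 0.164, 0.12]
```

The lid's corners match the initial shut picture to within a pixel. I'll release, then press gently on the knob with closed fingers to make sure the lid is seated.

```bash
cat > s.py <<'E'
from h import *
R2=tool(F,d(30),1)
bot.open_gripper(); bot.hold(.2); k=cw(knob(0)); lin(k-.07*R2[:,2],R2,.2); st(); bot.clamp()
print("knob wrist",spot("lid_knob","wrist",2))
tip=lambda p: np.array(p)-.173*R2[:,2]
bot.move_linear(list(tip(k+[0,0,.03])),rv(R2),speed=.12,stop_force=8)
hit=bot.move_linear(list(tip(k+[0,0,-.004])),rv(R2),speed=.03,stop_force=8); s=st(); T=R.from_rotvec(s["tool_rot"]).as_matrix(); print(hit,"tip",(s["ee_pos"]+.173*T[:,2]).round(4),k.round(4))
bot.hold(.3); print(np.round(bot.state()["contact_force"],1), bot.state()["ee_pos"][2])
E
python3 s.py
```

```text
t 44.82 grasp [0.4605 0.1617 0.1366] op 1.0 gf 0.0 F [-0.2 -1.3 -0.2] q [-1.02, 0.57, 0.35, 2.42, 1.39, 0.33, -1.16] clr [0.198, 0.185, 0.139]
knob wrist [[0.4867 0.1447 0.0709 0.66  ]
 [0.4911 0.1446 0.0699 0.57  ]]
t 46.89 grasp [0.4812 0.146  0.1025] op -0.0 gf 8.7 F [-5.6  2.5 16.7] q [-0.92, 0.65, 0.3, 2.42, 1.69, 0.33, -1.44] clr [0.178, 0.169, 0.124]
True tip [0.4884 0.1406 0.087 ] [0.4884 0.1404 0.076 ]
[-4.1  2.  14.6] 0.23675547766752578
```

```bash
cat > s.py <<'E'
from h import *
R2=tool(F,d(30),1); k=cw(knob(0)); lin(k-.16*R2[:,2],R2,.25); lin(np.array([.40,.35,.30]),R2,.3); st()
for c in ("side","top"):
    a=cv2.imread(f"pics/{c}0.png",0); b=cv2.cvtColor(bot.capture(c),cv2.COLOR_RGB2GRAY)
    for n,p in (("fl",[-.085,.086,.079]),("fr",[-.085,-.086,.079]),("knob",[-.115,0,.076]),("pin",[.0433,.14,.018]),("screwdriver",RC.T@(ray("top",(263,185),.013)-CH)),("half",RC.T@(ray("top",(324,128),.02)-CH)),("casting",RC.T@(ray("top",(323,210),.007)-CH)),("beaker",RC.T@(ray("top",(352,162),.08)-CH)),("tin",RC.T@(ray("top",(352,264),.027)-CH))):
        u,v=np.round(pix(c,cw(p))).astype(int); t=a[v-9:v+10,u-9:u+10]; w=b[v-17:v+18,u-17:u+18]
        r=cv2.matchTemplate(w,t,cv2.TM_CCOEFF_NORMED); _,m,_,l=cv2.minMaxLoc(r); print(c,n,l[0]-8,l[1]-8,round(m,2))
E
python3 s.py
```

```text
t 48.98 grasp [0.4002 0.3478 0.2988] op 0.002 gf 0.0 F [ 0.1 -1.1 -0.3] q [-1.22, 0.35, 0.14, 2.06, 0.6, 0.93, -0.58] clr [0.232, 0.391, 0.327]
side fl 0 0 1.0
side fr 0 0 0.96
side knob 0 0 0.5
side pin 0 0 1.0
side screwdriver 0 0 1.0
side half 0 0 1.0
side casting 0 0 1.0
side beaker 0 0 1.0
side tin 0 0 1.0
top fl 0 0 1.0
top fr 0 0 0.96
top knob 0 0 1.0
top pin 0 0 1.0
top screwdriver 0 0 0.99
top half 0 0 1.0
top casting 0 0 1.0
top beaker 0 0 1.0
top tin 0 0 1.0
```

The lid, stay and bystanders all match the initial pictures, so I'm handing in.

```bash
python3 -c "
from plant import bot
print(bot.hand_in())"
```

```text
the job is handed in; nothing more can be done
None
```

The plate lies flat in the rear bay and the lid is fully shut; the stay was locked before loading and broken before lowering, the five bystanders I compared had not moved (I did not compare the wire brush), and the job was handed in at about 49 s.

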